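# Load the sample jar into the braced-lid incubator box and close it

## Robot

A 6-joint arm with a two-finger parallel gripper is mounted at the origin on the work surface. World frame = base frame: x ahead of the robot, y to its left, z up, the work surface at z = 0. Lengths are in m, angles in rad, forces in N, time in s.
With the tool pointing down it reaches from about 0.3 to 0.875 m from the base axis. Payload 6.4 kg.
Tool frame: the origin (TCP) lies at the centre of the arm's flange, where the gripper is bolted on; the fingertips stand 173 mm ahead of it and the grasp point (between the pads) lies 155 mm ahead of it (ctrl.pinch_z is the distance from the TCP to the grasp point, in m); z points along the fingers, y is the direction in which the jaws open and shut (so a half turn about z gives the same grasp; the last joint's range is limited). The gripper opens to 85 mm and grips with 20 to 120 N. Pads are 22 mm wide; open, the fingers measure 114 mm over their backs; the gripper's body (76 mm by 85 mm) begins 54 mm behind the grasp point. The pads swing forward as they close: fully open they stand 13 mm farther back than shut.
Start: joints at [1.007, 0.181, 1.607, -0, 1.354, -0.206], TCP at [0.201, 0.539, 0.405] pointing down, gripper open.
Joint ranges: [-2.99, 2.99], [-0.89, 2.07], [0.3, 2.58], [-1.14, 4.28], [0, 2.63], [-3.12, 3.12]. Speed limits (rad/s): [2.57, 2.57, 3.01, 3.14, 3.14, 3.14].

## Interface

Orientations are given as a unit quaternion [w, x, y, z].
In Python, from bench import ctrl gives the robot as it stands.
- The arm moves only by the tool drive_tool, never from a script. Its argument "commands" is a list that holds one entry, the list of rows, each a list of 7 numbers: the shift along the tool's x, y, z in units of 50 mm (1.0 is 50 mm), then the turn, a rotation vector about the tool's x, y, z in units of 8 degrees (1.0 is 8 degrees), then the closure in counts, from 0 (fully open) to 255 (shut). A call has 1 to 10 rows; each row shifts and turns the commanded pose from where the row before left it, along the tool's axes as they then stand; what a row does not reach is not made up. A row lasts 1/10 s, in which the tool goes at most 50 mm and 8.59 degrees, less where a joint would pass 70% of its speed; a pose out of reach is approached as far as the arm can. A call is refused whole if a number of a shift passes 1 or a number of a turn 1, either way. A call with a gripper value outside its range is refused whole. The fingers move at their own pace and stop on an object; the grip force is fixed at half the most. Time passes only in rows, so rows that do not move let the fingers close. It gives the time, the measured TCP pose, the force and the opening at its end, in the units of the state.
- ctrl.get_obs(): the state, without advancing time (a new reading comes with each control period).
- ctrl.camera(name): name is "scene" or "top" or "wrist"; returns a dict with "pixels" (420x560x3 uint8, red, green, blue), "depth" (420x560 float32, m along the optical axis (not along the pixel's ray), 0 where there is no reading), "intrinsics" (3x3 intrinsics, pixels), "R" (3x3) and "t" (3): a world point X has camera coordinates R X + t; the wrist camera has in their place "tool_from_camera" (4x4, takes a point from camera to tool coordinates, whose origin is the TCP and whose axes are the flange's). Camera axes: x right, y down, z forward; pixel columns grow to the right and rows downward; lengths in m; the calibration is good to about 2 mm. A picture is of the moment at which its call begins: read the wrist's pose just before it.
- ctrl.hand_in(): hands the job in, once; it reports no verdict.
The state is a dict: "time_s": time; "q": joint angles; "dq": joint speeds; "joint_efforts": joint torques, N m; "eef_pos": TCP position; "eef_rot": TCP orientation; "wrist_force": force on the tool from outside, world axes, zero at the start; "torque": the same for the moment, N m; "opening": opening from 0.0 (shut) to 1.0 (fully open).
Only numpy, scipy, OpenCV 4.12 (cv2) and the standard library are available. Lean on these libraries where they do the work, as an engineer would, in place of code of your own. Each camera call takes 0.05 s, during which the arm holds its last target. There are 200 camera calls.

## Task

Raise the lid of the white incubator box until its folding brace goes past its lock point, ease it back so that the brace is locked and props the lid, and set the amber jar with the blue cap gently into the box's empty round seat. Then take the weight off the brace by lifting the lid slightly again until you feel the brace come taut, leave the lid up there and nudge the brace's red knob lightly backwards (towards the lid's hinge) so that the knee folds, and lower the lid gently until it is fully shut. Do not wrench the taut brace, do not force the knee or press the lid down hard while the brace is locked, do not let the lid slam, and leave the other glassware where it stands.

Things in the scene. Friction and masses are not known exactly. Their poses are not given: they have to be found in the camera images.
- chamber: Incubator box, fixed: white, open-topped, 190 (x) x 240 (y) x 100 high, walls 8. Origin: centre of its underside; x from the front panel to the hinged rear, z up. Inside, a black block (top 35 above the table) has two round seats 54 wide, 15 deep, side by side: the left one (+y) empty, the right one (-y) with a white-capped jar. The folding brace is outside its right (-y) wall.
- nest (a point): Centre of the floor of the empty round seat, 20 above the table (chamber frame: x -45, y +50). A jar seated there stands upright with its middle 32.5 above this point.
- lid_hinge (a point): Middle of the lid's hinge line, which runs along the chamber's y at its rear rim (chamber frame: x +95, z 100).
- lid (a joint): Opening angle of the grey lid (190 x 240 x 12, about 0.5 kg), rad: 0 shut, growing as its front swings up and back. Stiff hinge, about 1.6 N m of friction: the lid stays where it is left and takes 7 to 11 N at the bar to move. The brace comes taut somewhere from 1.53 to 1.70 (its foot is clamped in an adjustable slot), and its locked angle is 0.3 less: 1.24 to 1.39.
- bar (a point): Middle of the lid's blue handle bar: round, 12 thick, 108 free between its arms, parallel to the hinge, 45 in front of the lid's front edge. Lid shut: 235 in front of the hinge line and 6 above it (106 above the table); it turns about the hinge with the lid, up to 340 high. Pinch it from above, fingers before and behind it; it can turn between the pads.
- knee (a joint): Knee of the folding brace, rad: about 0 folded (lid shut), 2.70 straight, 3.6 to 3.7 on its stop, locked. Once pulled taut by the lid, it is tipped past straight by a weak spring (0.5 N); easing the lid back 0.3 locks it. With the lid left 0.02 to 0.05 below taut, a pushed knee snaps through and stays (about 2.5); at full taut it springs back unless pushed below 2.4. It folds on as the lid lowers.
- knob (a point): Middle of the red knob on the knee: a pin 16 thick, 50 long, sticking out to chamber -y, 166 right of the chamber's middle. Brace straight: 155 above the table, 60 in front of the hinge line. To fold, push it rearwards (chamber +x) and down at some 30 degrees, about 20 past straight: 3 to 7 N if the lid is at or just below its taut angle; if it rests on the lock, more than 10 N. Do not grip it.
- brace: The steel brace: two links 114 long, 12 x 4 in section, from the box's right side to the lid's right side, with the knob at the knee. Origin at its foot on the box. It bends if it or its knob is pushed or squeezed with 10 N or more.
- bushing (a joint): Stretch of the stiff rubber bushing in the brace's foot, m: 0 at rest, 0.001 per 25 N pulled along the brace. At 0.002 (about 28 N pulled at the bar, or some 6 mm beyond taut) the brace is wrenched.
- sample_mid (a point): Middle (half-way up, 32.5 above its foot) of the jar to load: amber glass, blue cap, 44 mm in diameter, 65 high, 0.12 kg. It stands on the bench to the left of the box, in one of three places.
- jar_a_mid (a point): Middle of a clear jar with a white cap, same size, on the bench; leave it alone.
- jar_b_mid (a point): Middle of another clear jar with a white cap, on the bench; leave it alone.
- stored_mid (a point): Middle of the white-capped jar that stands in the box's other seat; leave it there.
- beaker: Clear beaker 72 wide, 85 high, on the right of the bench; origin at its foot.
- cylinder: Measuring cylinder, 158 high on a 60 mm blue foot, on the right; origin at its foot.
- reagent: Bottle with a blue cap, 66 wide, 150 high, at the rear left; origin at its foot.
- sample: The amber jar with the blue cap; origin at the centre of its foot (its middle is sample_mid).
Things that resemble listed ones, but are neither listed nor needed, are in the scene too. Of the things that look like the sample, the smallest one is meant.

How it is judged:
By the outcome, as a careful person would: the job done as asked, in the order asked, and still so for the second after the job is handed in, with the robot touching nothing.
It also fails if it takes over 72 s, if anything falls off the work surface, if the arm or the gripper's body presses on something with over 40 N, if the wrist force passes 120 N, or if a joint passes its speed limit or range.

## Working session

There is one attempt and no reset: what is moved stays moved. The work goes in short steps, Python scripts to look and compute and a tool call to move; the robot and the scene stay as the last step left them, time stands still between calls to the robot, and variables do not carry over. Pictures are saved under pics/ and viewed, about 8 in all and at most 12, crops included, and the job is handed in when it is done.

Besides the shell and the picture viewer there is one more tool, called after "Call:" as name(argument=value, ...) on one line, values as JSON. drive_tool: Moves the arm, as the interface text tells. Its arguments: {"type":"object","properties":{"commands":{"type":"array","items":{"type":"array","items":{"type":"array","items":{"type":"number"}}}}},"required":["commands"]}

```bash
ls; mkdir -p pics
cat > h.py <<'E'
import numpy as np, cv2
from bench import ctrl
from scipy.spatial.transform import Rotation as Rn
def snap(name,fn):
    o=ctrl.get_obs(); c=ctrl.camera(name); cv2.imwrite('pics/%s.png'%fn,c['pixels'][:,:,::-1]); 
    np.savez('pics/%s.npz'%fn,pos=o['eef_pos'],rot=o['eef_rot'],**{k:v for k,v in c.items()})
    return c,o
def cloud(fn):
    c=np.load('pics/%s.npz'%fn); K=c['intrinsics'];d=c['depth'];v,u=np.mgrid[:d.shape[0],:d.shape[1]]
    P=np.stack([(u-K[0,2])/K[0,0]*d,(v-K[1,2])/K[1,1]*d,d],-1)
    if 'R' in c: W=(P-c['t'])@c['R']
    else:
        T=c['tool_from_camera']; P=P@T[:3,:3].T+T[:3,3]; q=c['rot']; W=P@Rn.from_quat([q[1],q[2],q[3],q[0]]).as_matrix().T+c['pos']
    W[d==0]=np.nan
    return c['pixels'],W
E
python3 - <<'E'
from h import *
snap('scene','s0');snap('top','t0')
o=ctrl.get_obs();print(o,ctrl.pinch_z)
a=cv2.imread('pics/s0.png');b=cv2.imread('pics/t0.png')
E
```

```text
pics
{'time_s': 0.1, 'q': array([ 1.00664193e+00,  1.81482491e-01,  1.60789410e+00, -2.52114614e-05,
        1.35377607e+00, -2.06298444e-01]), 'dq': array([-5.89629441e-04, -3.59424116e-03, -1.88364751e-03, -1.11176449e-04,
        2.05829155e-03, -7.91842856e-05]), 'joint_efforts': array([ 8.44434944e-04, -4.45877230e+01, -3.52238345e+01, -3.50293567e-04,
        4.19135540e-03,  1.85831630e-05]), 'eef_pos': array([0.20126996, 0.53838979, 0.40387189]), 'eef_rot': array([-2.81694916e-04,  1.77972033e-01,  9.84035237e-01, -7.27463913e-04]), 'wrist_force': array([0.54446911, 0.66818461, 0.327905  ]), 'torque': array([0.03759066, 0.02646428, 0.01864662]), 'opening': 1.0042901293083846} 0.1547
```

View pics/s0.png

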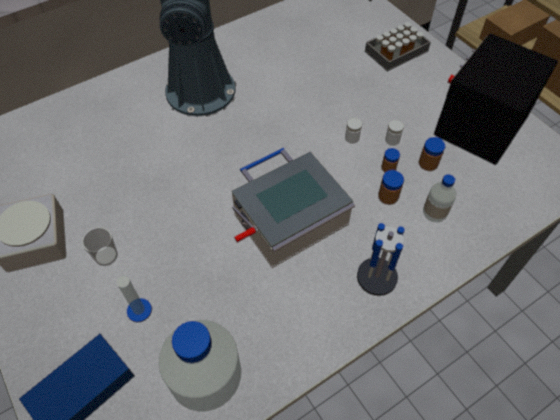

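View pics/t0.png

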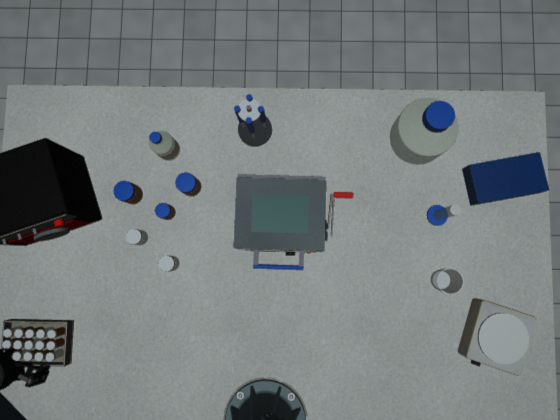

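The scene shows the box with its bar at top px (278,267) and the red knob at (343,195). Three amber jars with blue caps are at (124,190), (186,182) and (163,211). The last is the smallest, so it is the sample.

Run:
```python
from h import *
px,W=cloud('t0')
def comp(m,name):
    n,l,s,c=cv2.connectedComponentsWithStats(m.astype(np.uint8))
    for i in range(1,n):
        if s[i,4]>25:
            w=W[l==i]; w=w[~np.isnan(w[:,0])]
            print(name,c[i].round(0),s[i,4],np.median(w,0).round(4),w.min(0).round(3),w.max(0).round(3))
r,g,b=[px[...,i].astype(int) for i in range(3)]
comp((b>100)&(r<80)&(b>g+50),'blue'); comp((r>150)&(g<70),'red')
z=W[...,2]
m=(z>.09)&(z<.125)
m[:,:225]=0;m[:,335:]=0;m[:165]=0;m[252:]=0
w=W[m];k=cv2.minAreaRect((w[:,:2]).astype(np.float32));print('lid',k,np.median(w[:,2]))
for n,(u,v) in dict(ja=(135,237),jb=(167,263),s=(163,211)).items(): print(n,W[v-3:v+4,u-3:u+4].reshape(-1,3).mean(0), W[v-12:v+12,u-12:u+12,2].max())
m=(W[...,2]>.055)&(W[...,2]<.075); m[:195]=0;m[:,150:180]&=True
n,l,s,c=cv2.connectedComponentsWithStats(m.astype(np.uint8))
for i in range(1,n):
    if s[i,4]>40: w=W[l==i];print('jar',c[i],s[i,4],((w.min(0)+w.max(0))/2).round(4),(w.max(0)-w.min(0)).round(3))
```

```text
blue [440. 115.] 626 [ 0.7976 -0.4194  0.2338] [ 0.764 -0.455  0.227] [ 0.833 -0.386  0.24 ]
blue [154. 137.] 88 [0.7541 0.3007 0.1482] [0.74  0.287 0.144] [0.767 0.313 0.154]
blue [185. 182.] 294 [0.6457 0.23   0.0843] [0.621 0.204 0.076] [0.672 0.255 0.091]
blue [123. 190.] 294 [0.6209 0.3989 0.0836] [0.594 0.374 0.076] [0.647 0.425 0.09 ]
blue [162. 210.] 171 [0.5699 0.2947 0.0634] [0.55  0.275 0.056] [0.59  0.315 0.071]
blue [435. 215.] 184 [ 0.5685 -0.4692  0.0069] [ 0.548 -0.503 -0.   ] [ 0.603 -0.449  0.067]
blue [277. 267.] 146 [ 0.4218 -0.0273  0.1103] [ 0.418 -0.093  0.104] [0.426 0.036 0.116]
red [343. 194.] 45 [ 0.611  -0.192   0.1471] [ 0.606 -0.216  0.144] [ 0.614 -0.174  0.152]
lid ((0.5639110803604126, -0.041837066411972046), (0.26034101843833923, 0.20632077753543854), 89.66709899902344) 0.11090643218197113
ja [nan nan nan] nan
jb [0.42480991 0.274551   0.06364125] 0.0709205612953109
s [0.56712022 0.29205222 0.06375015] nan
jar [ 76.24203822 219.98726115] 157 [0.5435 0.5579 0.065 ] [0.131 0.151 0.019]
jar [492.77941176 197.52941176] 204 [ 0.6167 -0.6324  0.0622] [0.02
[... 659 characters left out ...]
 29.07042254 344.66197183] 71 [0.1985 0.6394 0.063 ] [0.022 0.026 0.014]
jar [ 45.44897959 345.01360544] 147 [0.1991 0.5956 0.063 ] [0.023 0.055 0.015]
jar [ 17.21621622 355.85135135] 74 [0.1685 0.668  0.0623] [0.022 0.024 0.015]
jar [ 28.06944444 355.98611111] 72 [0.1695 0.6394 0.062 ] [0.022 0.023 0.014]
jar [ 39.2173913  356.43478261] 69 [0.1685 0.609  0.0627] [0.024 0.024 0.015]
jar [ 50.05797101 356.65217391] 69 [0.1689 0.58   0.0635] [0.022 0.023 0.016]
jar [261.14473684 398.94736842] 76 [0.0766 0.0056 0.065 ] [0.02  0.067 0.02 ]
jar [239.58181818 410.96363636] 55 [0.0454 0.0643 0.065 ] [0.032 0.048 0.02 ]
jar [287.5        411.37931034] 58 [ 0.0469 -0.0611  0.0654] [0.034 0.051 0.019]
```

Run:
```python
from h import *
c=np.load('pics/t0.npz');K=c['intrinsics'];R=c['R'];t=c['t'];C=-R.T@t
def ray(u,v,z):
    d=R.T@np.linalg.solve(K,[u,v,1.]); return C+d*(z-C[2])/d[2]
px=c['pixels'].astype(int);r,g,b=[px[...,i] for i in range(3)]
for nm,m,z,box in (('bar',(b>90)&(r<90)&(b>g+40),.108,(255,280,245,315)),('knob',(r>130)&(g<70),.147,(180,210,325,360))):
    q=np.zeros_like(m);q[box[0]:box[1],box[2]:box[3]]=m[box[0]:box[1],box[2]:box[3]]
    vv,uu=np.nonzero(q); P=np.array([ray(u,v,z) for u,v in zip(uu,vv)])
    vx,vy,x0,y0=cv2.fitLine(P[:,:2].astype(np.float32),2,0,.01,.01).ravel()
    print(nm,P.mean(0),P.min(0),P.max(0),'yaw deg',np.degrees(np.arctan2(-vx*np.sign(vy),abs(vy))))
```

```text
bar [ 0.4216291  -0.02849614  0.108     ] [ 0.41642658 -0.09543775  0.108     ] [0.42612572 0.03586591 0.108     ] yaw deg -0.86011636
knob [ 0.60983408 -0.19549764  0.147     ] [ 0.60360486 -0.21799313  0.147     ] [ 0.61621968 -0.17165631  0.147     ] yaw deg -3.080406
```

Call:
drive_tool(commands=[[[0,0,0,0,0,0.97,165],[0,0,0,0,0,0.97,165],[0,0,0,0,0,0.97,165],[0,0,0,0,0,0.97,165],[0,0,0,0,0,0.97,165],[0,0,0,0,0,0.97,165],[0,0,0,0,0,0.97,165],[0,0,0,0,0,0.97,165],[0,0,0,0,0,0.93,165],[0,0,0,0,0,0,165]]])

```text
time_s: 1.1
eef_pos: [0.2013, 0.5385, 0.4042]
eef_rot: [0.0, 0.708, 0.707, -0.0]
wrist_force: [1.0, 0.5, 0.5]
opening: 0.353
```

Call:
drive_tool(commands=[[[0,0.9,0,0,0,0,165],[0,0.9,0,0,0,0,165],[0,0.9,0,0,0,0,165],[-0.4,0.9,0,0,0,0,165],[-0.8,0.6,0,0,0,0,165],[-0.9,0,0,0,0,0,165],[-0.9,0,0,0,0,0,165],[-0.9,0,0,0,0,0,165],[-0.9,0,0,0,0,0,165],[-0.9,0,0,0,0,0,165]]])

```text
time_s: 2.1
eef_pos: [0.4108, 0.2519, 0.4045]
eef_rot: [0.0, 0.706, 0.709, -0.0]
wrist_force: [0.6, -0.4, 0.5]
opening: 0.354
```

Call:
drive_tool(commands=[[[-0.9,0,0,0,0,0,165],[-0.9,0,0,0,0,0,165],[-0.9,0,0,0,0,0,165],[-0.9,0,0,0,0,0,165],[-0.9,0,0,0,0,0,165],[-0.8,0,0,0,0,0,165],[-0.4,0,0,0,0,0,165],[0,0,0,0,0,0,165],[0,0,0,0,0,0,165]]])

```text
time_s: 3.0
eef_pos: [0.411, -0.0315, 0.4045]
eef_rot: [-0.0, 0.707, 0.707, 0.0]
wrist_force: [-0.4, 0.2, -0.7]
opening: 0.353
```

Call:
drive_tool(commands=[[[0.06,0.21,0.3,0,0,0.1,165],[0,0,0.7,0,0,0,165],[0,0,0.7,0,0,0,165],[0,0,0.5,0,0,0,165],[0,0,0.4,0,0,0,165],[0,0,0.27,0,0,0,165],[0,0,0,0,0,0,165],[0,0,0,0,0,0,165]]])

```text
time_s: 3.8
eef_pos: [0.4218, -0.0275, 0.2614]
eef_rot: [-0.0, 0.711, 0.703, -0.0]
wrist_force: [0.6, 0.3, 0.9]
opening: 0.354
```

Call:
drive_tool(commands=[[[0,0,0,0,0,0,210],[0,0,0,0,0,0,230],[0,0,0,0,0,0,255],[0,0,0,0,0,0,255],[0,0,0,0,0,0,255]]])

```text
time_s: 4.3
eef_pos: [0.4226, -0.0283, 0.2624]
eef_rot: [0.001, 0.712, 0.702, 0.001]
wrist_force: [4.1, 4.4, 2.0]
opening: 0.118
```

```bash
cat > arc.py <<'E'
import sys,numpy as np
# arc.py th0 th1 n : per-row tool units (tool y = +x world, tool z = -z world)
a,b,n=float(sys.argv[1]),float(sys.argv[2]),int(sys.argv[3])
f=lambda t:np.array([-.235*np.cos(t)+.006*np.sin(t),.235*np.sin(t)+.006*np.cos(t)])
T=np.linspace(a,b,n+1)
for t0,t1 in zip(T,T[1:]): d=(f(t1)-f(t0))/.05; print(round(t1,3),'y %.2f z %.2f'%(d[0],-d[1]),f(t1).round(4))
E
python3 arc.py 0 1.5 30
```

```text
0.05 y 0.01 z -0.23 [-0.2344  0.0177]
0.1 y 0.02 z -0.23 [-0.2332  0.0294]
0.15 y 0.04 z -0.23 [-0.2315  0.0411]
0.2 y 0.05 z -0.23 [-0.2291  0.0526]
0.25 y 0.06 z -0.23 [-0.2262  0.064 ]
0.3 y 0.07 z -0.22 [-0.2227  0.0752]
0.35 y 0.08 z -0.22 [-0.2187  0.0862]
0.4 y 0.09 z -0.22 [-0.2141  0.097 ]
0.45 y 0.10 z -0.21 [-0.209   0.1076]
0.5 y 0.11 z -0.21 [-0.2034  0.1179]
0.55 y 0.12 z -0.20 [-0.1972  0.1279]
0.6 y 0.13 z -0.19 [-0.1906  0.1376]
0.65 y 0.14 z -0.19 [-0.1834  0.147 ]
0.7 y 0.15 z -0.18 [-0.1759  0.156 ]
0.75 y 0.16 z -0.17 [-0.1679  0.1646]
0.8 y 0.17 z -0.16 [-0.1594  0.1728]
0.85 y 0.18 z -0.16 [-0.1506  0.1805]
0.9 y 0.18 z -0.15 [-0.1414  0.1878]
0.95 y 0.19 z -0.14 [-0.1318  0.1946]
1.0 y 0.20 z -0.13 [-0.1219  0.201 ]
1.05 y 0.20 z -0.12 [-0.1117  0.2068]
1.1 y 0.21 z -0.11 [-0.1012  0.2122]
1.15 y 0.21 z -0.10 [-0.0905  0.217 ]
1.2 y 0.22 z -0.09 [-0.0796  0.2212]
1.25 y 0.22 z -0.07 [-0.0684  0.2249]
1.3 y 0.23 z -0.06 [-0.0571  0.228 ]
1.35 y 0.23 z -0.05 [-0.0456  0.2306]
1.4 y 0.23 z -0.04 [-0.034   0.2326]
1.45 y 0.23 z -0.03 [-0.0224  0.234 ]
1.5 y 0.23 z -0.02 [-0.0106  0.2348]
```

Call:
drive_tool(commands=[[[0,0.01,-0.23,0,0,0,255],[0,0.02,-0.23,0,0,0,255],[0,0.04,-0.23,0,0,0,255],[0,0.05,-0.23,0,0,0,255],[0,0.06,-0.23,0,0,0,255]]])

```text
time_s: 4.8
eef_pos: [0.4308, -0.0285, 0.3186]
eef_rot: [0.0, 0.712, 0.702, 0.001]
wrist_force: [8.6, 0.6, -12.2]
opening: 0.116
```

Call:
drive_tool(commands=[[[0,0.07,-0.22,0,0,0,255],[0,0.08,-0.22,0,0,0,255],[0,0.09,-0.22,0,0,0,255],[0,0.1,-0.21,0,0,0,255],[0,0.11,-0.21,0,0,0,255],[0,0.12,-0.2,0,0,0,255],[0,0.13,-0.19,0,0,0,255],[0,0.14,-0.19,0,0,0,255]]])

```text
time_s: 5.6
eef_pos: [0.4718, -0.029, 0.4017]
eef_rot: [-0.002, 0.712, 0.702, -0.002]
wrist_force: [-7.0, 0.5, -6.5]
opening: 0.112
```

Call:
drive_tool(commands=[[[0,0.15,-0.18,0,0,0,255],[0,0.16,-0.17,0,0,0,255],[0,0.17,-0.16,0,0,0,255],[0,0.18,-0.16,0,0,0,255],[0,0.18,-0.15,0,0,0,255],[0,0.19,-0.14,0,0,0,255],[0,0.2,-0.13,0,0,0,255]]])

```text
time_s: 6.3
eef_pos: [0.5327, -0.0297, 0.4595]
eef_rot: [-0.002, 0.712, 0.702, -0.003]
wrist_force: [-25.9, 1.6, 21.3]
opening: 0.118
```

Call:
drive_tool(commands=[[[0,0.2,-0.12,0,0,0,255],[0,0.21,-0.11,0,0,0,255],[0,0.21,-0.1,0,0,0,255],[0,0.22,-0.09,0,0,0,255],[0,0.22,-0.07,0,0,0,255],[0,0.23,-0.06,0,0,0,255],[0,0.23,-0.05,0,0,0,255],[0,0.23,-0.04,0,0,0,255]]])

```text
time_s: 7.1
eef_pos: [0.6217, -0.0309, 0.4939]
eef_rot: [0.002, 0.712, 0.702, 0.001]
wrist_force: [-11.0, 2.3, 12.4]
opening: 0.114
```

Call:
drive_tool(commands=[[[0,0.2,-0.05,0,0,0,255],[0,0.15,-0.03,0,0,0,255],[0,0.1,-0.02,0,0,0,255],[0,0,0,0,0,0,255],[0,0,0,0,0,0,255]]])

```text
time_s: 7.6
eef_pos: [0.6443, -0.0313, 0.4967]
eef_rot: [0.001, 0.712, 0.702, 0.001]
wrist_force: [-4.3, 1.4, 5.6]
opening: 0.115
```

Call:
drive_tool(commands=[[[0,0.05,0,0,0,0,255],[0,0.05,0,0,0,0,255]]])

```text
time_s: 7.8
eef_pos: [0.6487, -0.0313, 0.4969]
eef_rot: [0.0, 0.712, 0.702, 0.0]
wrist_force: [-9.3, 2.4, 7.9]
opening: 0.111
```

Call:
drive_tool(commands=[[[0,0.05,0,0,0,0,255],[0,0.05,0,0,0,0,255]]])

```text
time_s: 8.0
eef_pos: [0.6537, -0.0314, 0.4974]
eef_rot: [0.001, 0.712, 0.702, 0.0]
wrist_force: [-6.4, 2.1, 6.1]
opening: 0.111
```

Call:
drive_tool(commands=[[[0,0.05,0,0,0,0,255]]])

```text
time_s: 8.1
eef_pos: [0.6565, -0.0314, 0.4976]
eef_rot: [0.001, 0.712, 0.702, 0.001]
wrist_force: [-8.1, 0.8, 7.9]
opening: 0.114
```

Call:
drive_tool(commands=[[[0,0.05,0,0,0,0,255],[0,0.04,0,0,0,0,255]]])

```text
time_s: 8.3
eef_pos: [0.661, -0.0315, 0.4975]
eef_rot: [0.001, 0.712, 0.702, 0.001]
wrist_force: [-8.1, 1.2, 8.7]
opening: 0.108
```

Call:
drive_tool(commands=[[[0,0.05,0,0,0,0,255],[0,0.04,0,0,0,0,255]]])

```text
time_s: 8.5
eef_pos: [0.6651, -0.0316, 0.4974]
eef_rot: [0.0, 0.712, 0.702, -0.0]
wrist_force: [-12.4, 1.8, 9.9]
opening: 0.113
```

Run:
```python
from h import *
c,o=snap('scene','s1')
cv2.imwrite('pics/s1c.png',cv2.resize(c['pixels'][110:290,180:380,::-1],None,fx=4,fy=4)[:600])
```

```text
(no output)
```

View pics/s1c.png

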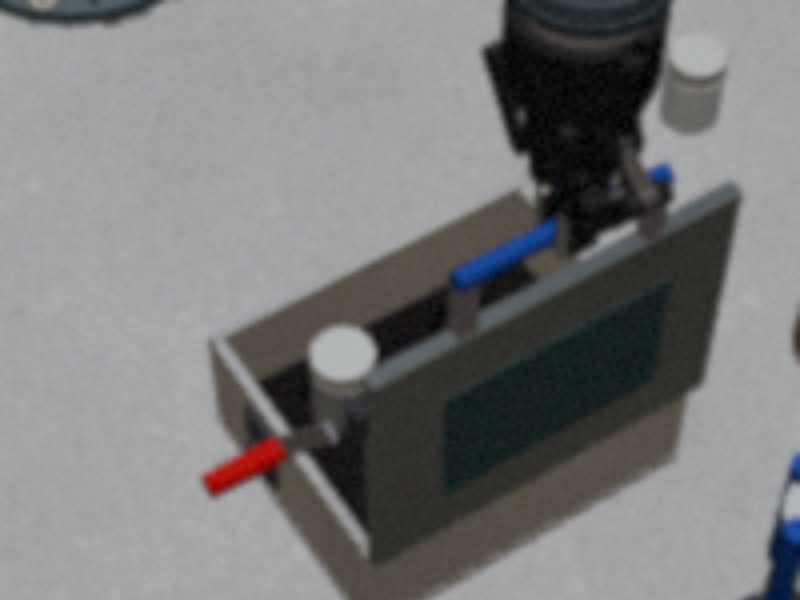

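The lid is up, gripped by the bar, and the knob shows at crop (245,467). I'll work out its position from that.

```bash
cat >> h.py <<'E'
def knob(fn):
    px,W=cloud(fn);p=px.astype(int);m=(p[...,0]>130)&(p[...,1]<60)&(p[...,2]<80)
    w=W[m&(abs(W[...,0]-.6)<.15)&(abs(W[...,1]+.2)<.08)]; return np.median(w,0).round(4),len(w)
E
python3 - <<'E'
from h import *
print(knob('s0'),knob('s1'),ctrl.get_obs()['wrist_force'])
E
```

```text
(array([ 0.6151, -0.1934,  0.1467]), 89) (array([ 0.5988, -0.1935,  0.1585]), 98) [-10.14026103   1.16893613   9.02766753]
```

Call:
drive_tool(commands=[[[0,0.03,0,0,0,0,255],[0,0.03,0,0,0,0,255]]])

```text
time_s: 8.75
eef_pos: [0.6674, -0.0316, 0.4974]
eef_rot: [-0.001, 0.712, 0.702, -0.001]
wrist_force: [-17.0, 1.5, 11.5]
opening: 0.113
```

Call:
drive_tool(commands=[[[0,0,0,0,0,0,255],[0,0,0,0,0,0,255],[0,0,0,0,0,0,255]]])

```text
time_s: 9.05
eef_pos: [0.6674, -0.0316, 0.4974]
eef_rot: [-0.001, 0.712, 0.702, -0.001]
wrist_force: [-15.3, 2.2, 10.3]
opening: 0.112
```

Run:
```python
from h import *
snap('scene','s2');print(knob('s2'),ctrl.get_obs()['wrist_force'])
```

```text
(array([ 0.5994, -0.1941,  0.159 ]), 98) [-14.72695268   1.35782064  10.19238171]
```

Call:
drive_tool(commands=[[[0,-0.05,0,0,0,0,255],[0,-0.06,0,0,0,0,255],[0,-0.08,0,0,0,0,255],[0,-0.06,0,0,0,0,255],[0,0,0,0,0,0,255]]])

```text
time_s: 9.6
eef_pos: [0.657, -0.0314, 0.4975]
eef_rot: [0.003, 0.712, 0.702, 0.003]
wrist_force: [4.5, 2.1, 6.0]
opening: 0.107
```

```bash
python3 - <<'E'
from h import *
snap('scene','s3');print(knob('s3'),ctrl.get_obs()['wrist_force'])
E
python3 arc.py 1.53 1.33 4
```

```text
(array([ 0.5852, -0.1941,  0.1659]), 99) [3.17732103 3.11305683 6.12223344]
1.48 y -0.23 z 0.01 [-0.0153  0.2346]
1.43 y -0.23 z 0.02 [-0.027   0.2335]
1.38 y -0.23 z 0.03 [-0.0387  0.2319]
1.33 y -0.23 z 0.04 [-0.0502  0.2297]
```

Call:
drive_tool(commands=[[[0,-0.18,0.01,0,0,0,255],[0,-0.18,0.01,0,0,0,255],[0,-0.18,0.02,0,0,0,255],[0,-0.18,0.02,0,0,0,255],[0,-0.15,0.02,0,0,0,255],[0,-0.1,0.02,0,0,0,255]]])

```text
time_s: 10.25
eef_pos: [0.609, -0.0308, 0.4932]
eef_rot: [0.005, 0.712, 0.702, 0.004]
wrist_force: [7.0, 2.7, 6.6]
opening: 0.111
```

Call:
drive_tool(commands=[[[0,-0.05,0.01,0,0,0,255],[0,-0.04,0.01,0,0,0,255]]])

```text
time_s: 10.45
eef_pos: [0.6048, -0.0308, 0.4923]
eef_rot: [0.005, 0.712, 0.702, 0.004]
wrist_force: [7.3, 3.5, 6.7]
opening: 0.109
```

Call:
drive_tool(commands=[[[0,-0.05,0.01,0,0,0,255],[0,-0.05,0.02,0,0,0,255]]])

```text
time_s: 10.65
eef_pos: [0.5999, -0.0307, 0.4908]
eef_rot: [0.005, 0.712, 0.702, 0.004]
wrist_force: [4.6, 2.3, 9.2]
opening: 0.109
```

Run:
```python
from h import *
snap('scene','s4');print(knob('s4'),ctrl.get_obs()['wrist_force'])
```

```text
(array([ 0.5352, -0.1945,  0.176 ]), 81) [4.28551264 3.17950752 7.59000865]
```

Call:
drive_tool(commands=[[[0,-0.04,0.01,0,0,0,255],[0,-0.04,0.01,0,0,0,255]]])

```text
time_s: 10.9
eef_pos: [0.5958, -0.0307, 0.4895]
eef_rot: [0.005, 0.712, 0.702, 0.004]
wrist_force: [5.8, 2.3, 6.2]
opening: 0.111
```

Call:
drive_tool(commands=[[[0,-0.04,0.01,0,0,0,255],[0,-0.03,0.01,0,0,0,255]]])

```text
time_s: 11.1
eef_pos: [0.5925, -0.0306, 0.4887]
eef_rot: [0.005, 0.712, 0.702, 0.004]
wrist_force: [9.0, 2.5, 6.7]
opening: 0.112
```

Call:
drive_tool(commands=[[[0,-0.04,0.01,0,0,0,255]]])

```text
time_s: 11.2
eef_pos: [0.5907, -0.0306, 0.4882]
eef_rot: [0.005, 0.712, 0.702, 0.005]
wrist_force: [10.2, 2.7, 4.8]
opening: 0.112
```

Run:
```python
from h import *
snap('scene','s5');print(knob('s5'),ctrl.get_obs()['wrist_force'])
```

```text
(array([ 0.5282, -0.1947,  0.1745]), 84) [8.25950291 2.72170752 5.50091638]
```

Call:
drive_tool(commands=[[[0,-0.04,0.01,0,0,0,255]]])

```text
time_s: 11.35
eef_pos: [0.5889, -0.0306, 0.4878]
eef_rot: [0.006, 0.712, 0.702, 0.005]
wrist_force: [11.6, 3.5, 5.4]
opening: 0.11
```

Call:
drive_tool(commands=[[[0,-0.04,0.01,0,0,0,255]]])

```text
time_s: 11.45
eef_pos: [0.5871, -0.0306, 0.4872]
eef_rot: [0.006, 0.712, 0.702, 0.005]
wrist_force: [12.6, 3.5, 4.3]
opening: 0.112
```

Run:
```python
from h import *
snap('scene','s6');print(knob('s6'),ctrl.get_obs()['wrist_force'])
```

```text
(array([ 0.5262, -0.1945,  0.1741]), 78) [11.42272941  2.59980316  3.7853552 ]
```

Call:
drive_tool(commands=[[[0,0,0,0,0,0,165],[0,0,0,0,0,0,165],[0,0,0,0,0,0,165],[0,0,-0.4,0,0,0,165],[0,0,-0.8,0,0,0,165],[0.5,0,0,0,0,0,165],[0.9,0,0,0,0,0,165],[0.9,0,0,0,0,0,165],[0.9,0,0,0,0,0,165],[0.9,0,0,0,0,0,165]]])

```text
time_s: 12.5
eef_pos: [0.5873, 0.1757, 0.5421]
eef_rot: [-0.0, 0.712, 0.702, -0.0]
wrist_force: [1.0, -0.0, -0.7]
opening: 0.353
```

Call:
drive_tool(commands=[[[0.9,0,0,0,0,0,100],[0.9,0,0,0,0,0,0],[0.6,0,0,0,0,0,0],[0,-0.2,0.3,0,0,-0.94,0],[0,0,0.4,0,0,-0.94,0],[0,0,0.4,0,0,-0.94,0],[0,0,0.4,0,0,-0.94,0],[0,0,0.4,0,0,-0.94,0],[0,0,0.4,0,0,-0.94,0],[0,0,0.4,0,0,-0.94,0]]])

```text
time_s: 13.5
eef_pos: [0.5792, 0.2942, 0.4061]
eef_rot: [-0.0, 0.325, 0.946, -0.0]
wrist_force: [-0.0, 0.0, 1.0]
opening: 1.0
```

Call:
drive_tool(commands=[[[0,0,0.4,0,0,-0.94,0],[0,0,0.4,0,0,-0.94,0],[0,0,0.4,0,0,-0.94,0],[0,0,0.4,0,0,-0.94,0],[0,0,0.4,0,0,-0.91,0],[0,0,0,0,-1,0,0],[0,0,0,0,0,0,0],[0,0,0,0,0,0,0]]])

```text
time_s: 14.3
eef_pos: [0.5791, 0.2944, 0.3076]
eef_rot: [0.068, 0.007, 0.998, -0.001]
wrist_force: [0.3, 0.3, -0.2]
opening: 1.002
```

Run:
```python
from h import *
snap('scene','s7');print(knob('s7'))
c,o=snap('wrist','w0');print(o['eef_pos'],o['q'])
px,W=cloud('w0');p=px.astype(int)
m=(p[...,2]>90)&(p[...,0]<90)&(p[...,2]>p[...,1]+40)
n,l,s,cc=cv2.connectedComponentsWithStats(m.astype(np.uint8))
for i in range(1,n):
    if s[i,4]>200:
        w=W[l==i];w=w[w[:,2]>.05]
        if len(w): print(cc[i],s[i,4],((np.nanmin(w,0)+np.nanmax(w,0))/2).round(4),(np.nanmax(w,0)-np.nanmin(w,0)).round(3))
```

```text
(array([ 0.5261, -0.1941,  0.1746]), 80)
[0.57941629 0.29435919 0.3079349 ] [ 0.2973166   0.40266294  1.53530007 -0.04772209  1.07305871 -1.23873803]
[280.57969609 162.06239897] 3093 [0.5719 0.2955 0.0659] [0.042 0.041 0.005]
[439.38677828 241.55398154] 4659 [0.6219 0.3996 0.0859] [0.054 0.055 0.005]
[195.71043417 273.91526611] 2856 [0.6335 0.231  0.1192] [0.083 0.054 0.072]
```

View pics/w0.png

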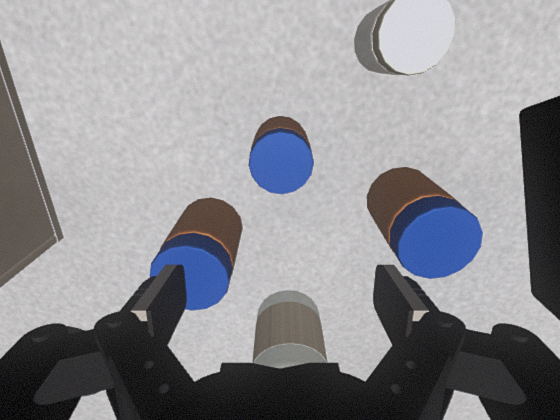

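The wrist view shows the sample's cap at (281,160), between the fingers and with the neighbouring jars clear of them. I'll descend and grip it.

Call:
drive_tool(commands=[[[0.59,0,-0.08,0,0,0,0],[0.07,0,0.5,0,0,0,0],[0.08,0,0.6,0,0,0,0],[0.07,0,0.5,0,0,0,0],[0.05,0,0.37,0,0,0,0],[0.04,0,0.25,0,0,0,0],[0,0,0,0,0,0,0],[0,0,0,0,0,0,0]]])

```text
time_s: 15.2
eef_pos: [0.5502, 0.2948, 0.1957]
eef_rot: [0.07, 0.007, 0.998, -0.0]
wrist_force: [0.5, 0.3, -0.1]
opening: 1.001
```

Call:
drive_tool(commands=[[[0,0,0,0,0,0,60],[0,0,0,0,0,0,90],[0,0,0,0,0,0,120],[0,0,0,0,0,0,200],[0,0,0,0,0,0,200],[0,0,0,0,0,0,200]]])

```text
time_s: 15.8
eef_pos: [0.5502, 0.295, 0.1962]
eef_rot: [0.071, 0.007, 0.997, -0.0]
wrist_force: [-0.7, -0.3, 6.9]
opening: 0.497
```

Run:
```python
from h import *
c,o=snap('top','t1')
cv2.imwrite('pics/t1c.png',cv2.resize(c['pixels'][165:285,215:355,::-1],None,fx=5,fy=5,interpolation=cv2.INTER_CUBIC)[:600])
px,W=cloud('t1');z=W[...,2]
def bb(m,nm):
    w=W[m];print(nm,len(w),np.percentile(w,2,axis=0).round(4),np.percentile(w,98,axis=0).round(4),np.median(w,0).round(4))
B=np.zeros(z.shape,bool);B[170:262,228:335]=1
m=B&(z>.075)&(z<.09)&(px[...,0]>120)
n,l,s,cc=cv2.connectedComponentsWithStats(m.astype(np.uint8))
for i in range(1,n):
    if s[i,4]>30: bb(l==i,'white%s'%cc[i].round(0))
bb(B&(z>.015)&(z<.026),'seatfloor'); bb(B&(z>.03)&(z<.04),'block')
bb(B&(z>.094)&(z<.104),'rim')
```

```text
white[298. 232.] 186 [ 0.496  -0.0999  0.0788] [ 0.5337 -0.0624  0.0889] [ 0.5149 -0.0811  0.0837]
seatfloor 352 [ 0.4912 -0.1075  0.0153] [0.5632 0.0792 0.0256] [0.5163 0.0147 0.0194]
block 3278 [ 0.4784 -0.1401  0.0304] [0.6202 0.0767 0.039 ] [ 0.5583 -0.0338  0.0341]
rim 588 [ 0.4663 -0.151   0.0944] [0.616  0.0877 0.1033] [ 0.4896 -0.0339  0.0985]
```

View pics/t1c.png

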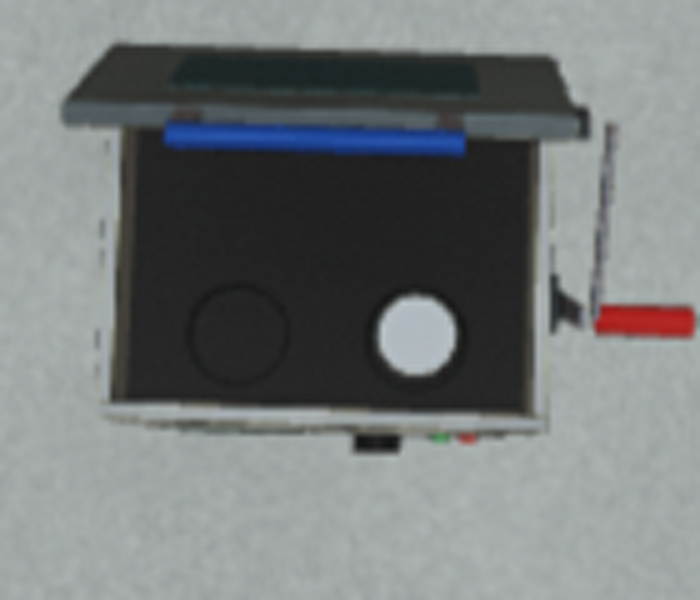

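Call:
drive_tool(commands=[[[-0.03,0,-0.2,0,0,0,200],[-0.07,0,-0.5,0,0,0,200],[-0.11,0,-0.8,0,0,0,200],[-0.11,0,-0.8,0,0,0,200],[-0.07,0,-0.5,0,0,0,200],[0,0,0,0,0,0,200]]])

```text
time_s: 16.45
eef_pos: [0.5507, 0.2952, 0.3419]
eef_rot: [0.074, 0.007, 0.997, 0.001]
wrist_force: [0.7, 0.8, -1.4]
opening: 0.497
```

The top crop shows the empty seat's rim as a circle centred at crop (239,334), with the stored jar at (418,334). The knob is well forward, so the brace is locked. I'll turn the seat pixel into a position.

Run:
```python
from h import *
c=np.load('pics/t1.npz');K=c['intrinsics'];R=c['R'];t=c['t'];C=-R.T@t
def ray(u,v,z):
    d=R.T@np.linalg.solve(K,[u,v,1.]); return (C+d*(z-C[2])/d[2]).round(4)
f=lambda a,b,z: ray(215+(a+.5)/5-.5,165+(b+.5)/5-.5,z)
print('seat',f(239,334,.035),f(188,334,.035),f(290,334,.035),f(239,285,.035),f(239,384,.035))
print('stored',f(418,334,.085)); print('front rim',f(105,412,.1),f(545,424,.1),'bar',f(165,135,.33),f(465,145,.33))
```

```text
seat [0.5173 0.0178 0.035 ] [0.5168 0.0464 0.035 ] [ 0.5178 -0.0107  0.035 ] [0.5448 0.0185 0.035 ] [0.4894 0.0172 0.035 ]
stored [ 0.5163 -0.0817  0.085 ]
front rim [0.471 0.084 0.1  ] [ 0.469  -0.1494  0.1   ] bar [0.588  0.0339 0.33  ] [ 0.5857 -0.098   0.33  ]
```

Call:
drive_tool(commands=[[[0.2,-0.4,-0.03,0,0,0,200],[0.3,-0.8,-0.04,0,0,0,200],[0.3,-0.9,-0.04,0,0,0,200],[0.27,-0.9,-0.04,0,0,0,200],[0,-0.9,0,0,0,0,200],[0,-0.8,0,0,0,0,200],[0,-0.5,0,0,0,0,200],[0,-0.33,0,0,0,0,200],[0,0,0,0,0,0,200],[0,0,0,0,0,0,200]]])

```text
time_s: 17.45
eef_pos: [0.491, 0.019, 0.3353]
eef_rot: [0.069, 0.008, 0.998, -0.0]
wrist_force: [0.1, 0.2, -0.5]
opening: 0.495
```

Call:
drive_tool(commands=[[[-0.11,-0.01,0.02,0,0,0,200],[0.05,0,0.35,0,0,0,200],[0.07,0,0.5,0,0,0,200],[0.07,0,0.5,0,0,0,200],[0.06,0,0.4,0,0,0,200],[0.04,0,0.25,0,0,0,200],[0.02,0,0.15,0,0,0,200],[0,0,0,0,0,0,200],[0,0,0,0,0,0,200]]])

```text
time_s: 18.35
eef_pos: [0.4972, 0.0186, 0.2281]
eef_rot: [0.07, 0.007, 0.998, -0.001]
wrist_force: [0.0, -1.1, -0.1]
opening: 0.492
```

Run:
```python
from h import *
c,o=snap('wrist','w1');print(o['eef_pos'],o['wrist_force'],o['torque'])
```

```text
[0.49719309 0.01859162 0.22810148] [ 0.04940356 -1.06410418 -0.14454388] [0.02726092 0.13170246 0.01268358]
```

View pics/w1.png

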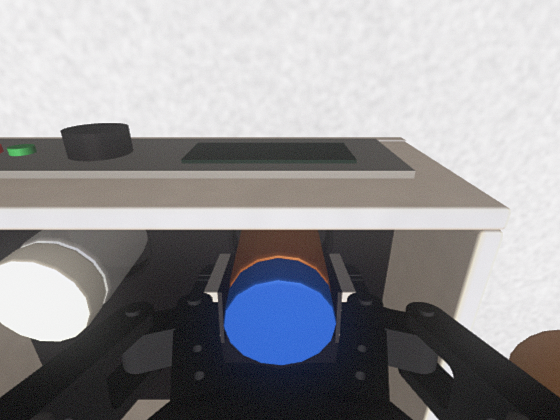

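The jar is gripped upright between the stored jar and the left wall. Its foot is already just below the block top with no contact force, so it is in the seat mouth.

Call:
drive_tool(commands=[[[0.01,0,0.08,0,0,0,200],[0.01,0,0.08,0,0,0,200],[0.005,0,0.03,0,0,0,200],[0,0,0,0,0,0,200]]])

```text
time_s: 18.8
eef_pos: [0.4966, 0.0184, 0.2176]
eef_rot: [0.069, 0.007, 0.998, -0.0]
wrist_force: [-0.7, -0.0, -0.5]
opening: 0.498
```

Call:
drive_tool(commands=[[[0.005,0,0.03,0,0,0,200],[0,0,0,0,0,0,200]]])

```text
time_s: 19.0
eef_pos: [0.4967, 0.0184, 0.2163]
eef_rot: [0.07, 0.007, 0.998, -0.001]
wrist_force: [-0.4, -0.2, -0.4]
opening: 0.496
```

Call:
drive_tool(commands=[[[0.002,0,0.02,0,0,0,200],[0,0,0,0,0,0,200]]])

```text
time_s: 19.2
eef_pos: [0.4969, 0.0184, 0.2162]
eef_rot: [0.07, 0.007, 0.998, -0.001]
wrist_force: [-5.6, -0.0, 9.1]
opening: 0.497
```

Call:
drive_tool(commands=[[[0.002,0,0.02,0,0,0,200],[0,0,0,0,0,0,200]]])

```text
time_s: 19.4
eef_pos: [0.497, 0.0184, 0.2162]
eef_rot: [0.07, 0.007, 0.998, -0.001]
wrist_force: [-10.7, 0.3, 21.4]
opening: 0.498
```

Call:
drive_tool(commands=[[[-0.004,0,-0.04,0,0,0,200],[0,0,0,0,0,0,110],[0,0,0,0,0,0,85],[0,0,0,0,0,0,70],[0,0,0,0,0,0,70],[-0.03,0,-0.2,0,0,0,70],[-0.07,0,-0.5,0,0,0,70],[-0.12,0,-0.9,0,0,0,70],[-0.12,0,-0.9,0,0,0,70],[-0.12,0,-0.9,0,0,0,70]]])

```text
time_s: 20.4
eef_pos: [0.4954, 0.0187, 0.3903]
eef_rot: [0.07, 0.007, 0.998, -0.0]
wrist_force: [1.3, 0.7, -0.6]
opening: 0.722
```

Call:
drive_tool(commands=[[[0,0,-0.5,0,1,0,120],[0,0,-0.5,0,0,0.94,165],[0,0,-0.5,0,0,0.94,165],[0,0,-0.5,0,0,0.94,165],[0,0,-0.5,0,0,0.94,165],[0,0,-0.4,0,0,0.94,165],[0,0,-0.3,0,0,0.94,165],[0,0,0,0,0,0.94,165],[0,0,0,0,0,0.94,165],[0,0,0,0,0,0.94,165]]])

```text
time_s: 21.4
eef_pos: [0.492, 0.0188, 0.5485]
eef_rot: [0.0, 0.565, 0.825, 0.0]
wrist_force: [0.3, -0.3, 0.6]
opening: 0.353
```

Call:
drive_tool(commands=[[[0,0,0,0,0,0.94,165],[0,0,0,0,0,0.94,165],[0,0,0,0,0,0.91,165],[-0.3,0.5,0,0,0,0,165],[-0.4,0.7,0,0,0,0,165],[-0.3,0.6,0,0,0,0,165],[0,0,0,0,0,0,165],[0,0,0,0,0,0,165]]])

```text
time_s: 22.2
eef_pos: [0.5817, -0.0328, 0.5474]
eef_rot: [-0.001, 0.712, 0.702, -0.0]
wrist_force: [-1.0, 0.1, 0.3]
opening: 0.353
```

Run:
```python
from h import *
c,o=snap('scene','s8');print(knob('s8'))
cv2.imwrite('pics/s8c.png',cv2.resize(c['pixels'][110:290,180:380,::-1],None,fx=4,fy=4)[:600])
```

```text
(array([ 0.5255, -0.1939,  0.1742]), 78)
```

View pics/s8c.png

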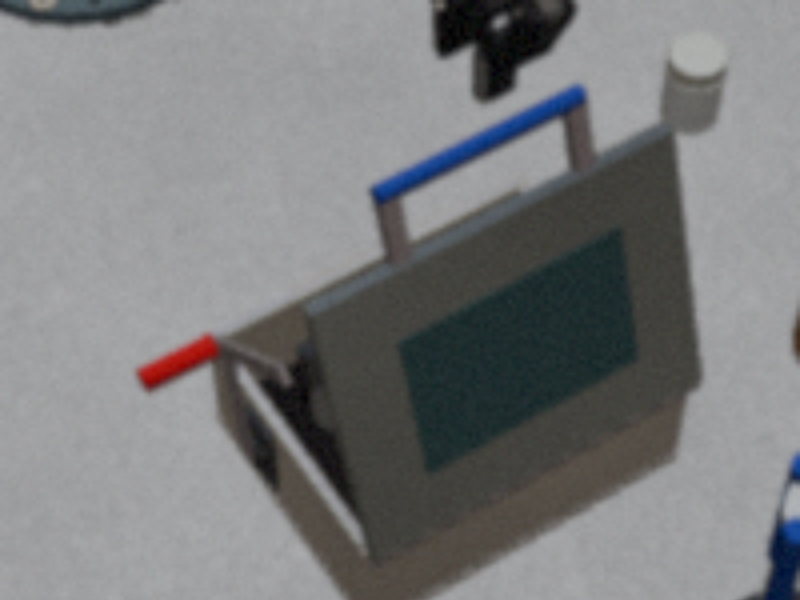

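Call:
drive_tool(commands=[[[0,0.11,0.3,0,0,0,165],[0,0,0.4,0,0,0,165],[0,0,0.3,0,0,0,165],[0,0,0.2,0,0,0,165],[0,0,0,0,0,0,165],[0,0,0,0,0,0,210],[0,0,0,0,0,0,235],[0,0,0,0,0,0,255],[0,0,0,0,0,0,255],[0,0,0,0,0,0,255]]])

```text
time_s: 23.25
eef_pos: [0.5878, -0.0328, 0.4885]
eef_rot: [0.001, 0.712, 0.702, 0.001]
wrist_force: [4.4, -0.1, -3.5]
opening: 0.114
```

Call:
drive_tool(commands=[[[0,0.12,-0.04,0,0,0,255],[0,0.18,-0.05,0,0,0,255],[0,0.2,-0.04,0,0,0,255],[0,0.2,-0.03,0,0,0,255],[0,0.2,-0.02,0,0,0,255],[0,0.2,-0.01,0,0,0,255],[0,0.15,-0.01,0,0,0,255],[0,0.1,0,0,0,0,255],[0,0,0,0,0,0,255]]])

```text
time_s: 24.15
eef_pos: [0.6548, -0.0337, 0.5002]
eef_rot: [0.0, 0.712, 0.702, -0.0]
wrist_force: [-5.9, 0.7, 6.4]
opening: 0.11
```

Call:
drive_tool(commands=[[[0,0.05,0,0,0,0,255],[0,0.05,0,0,0,0,255],[0,0.04,0,0,0,0,255]]])

```text
time_s: 24.45
eef_pos: [0.6613, -0.0338, 0.5006]
eef_rot: [0.0, 0.712, 0.702, -0.0]
wrist_force: [-9.2, 1.7, 9.4]
opening: 0.111
```

Call:
drive_tool(commands=[[[0,0.05,0,0,0,0,255],[0,0.03,0,0,0,0,255]]])

```text
time_s: 24.65
eef_pos: [0.6651, -0.0338, 0.5005]
eef_rot: [-0.0, 0.712, 0.702, -0.001]
wrist_force: [-12.0, 1.6, 10.1]
opening: 0.114
```

Call:
drive_tool(commands=[[[0,0.03,0,0,0,0,255],[0,0,0,0,0,0,255]]])

```text
time_s: 24.85
eef_pos: [0.6663, -0.0338, 0.5004]
eef_rot: [-0.001, 0.712, 0.702, -0.001]
wrist_force: [-12.7, 0.4, 9.7]
opening: 0.11
```

Run:
```python
from h import *
snap('scene','s9');print(knob('s9'))
```

```text
(array([ 0.5991, -0.1948,  0.159 ]), 99)
```

Call:
drive_tool(commands=[[[0,-0.07,0,0,0,0,255],[0,-0.07,0,0,0,0,255],[0,-0.06,0,0,0,0,255],[0,0,0,0,0,0,255]]])

```text
time_s: 25.3
eef_pos: [0.6579, -0.0337, 0.5006]
eef_rot: [0.003, 0.712, 0.702, 0.002]
wrist_force: [3.8, 0.2, 5.6]
opening: 0.112
```

Call:
drive_tool(commands=[[[0,0,0,0,0,0,165],[0,0,0,0,0,0,165],[0,0,0,0,0,0,165],[0,0,-0.4,0,0,0,165],[0,0,-0.8,0,0,0,165],[-0.5,-0.3,0,0,0,0,200],[-0.8,-0.5,0,0,0,0,255],[-0.8,-0.5,0,0,0,0,255],[-0.8,-0.5,0,0,0,0,255],[-0.6,-0.5,0,0,0,0,255]]])

```text
time_s: 26.3
eef_pos: [0.5383, -0.2091, 0.5573]
eef_rot: [-0.0, 0.712, 0.702, -0.0]
wrist_force: [0.8, -0.3, -0.3]
opening: 0.004
```

Run:
```python
from h import *
c,o=snap('scene','s10');print(knob('s10'));print(o['eef_pos'])
c,o=snap('top','t2')
px,W=cloud('t2');p=px.astype(int);m=(p[...,2]>90)&(p[...,0]<90)&(p[...,2]>p[...,1]+40);z=W[...,2]
m&=(z>.06)&(z<.1)&(W[...,0]<.56)&(abs(W[...,1])<.1);w=W[m];print(len(w),w.min(0),w.max(0),np.median(w,0))
```

```text
(array([ 0.5866, -0.1938,  0.1653]), 93)
[ 0.53830596 -0.20912587  0.55725995]
189 [ 0.49654325 -0.00053081  0.07769986] [0.53742092 0.03768921 0.09132387] [0.51594717 0.01827478 0.0842278 ]
```

Call:
drive_tool(commands=[[[0,0,0.5,0,0,0,255],[0,0,0.9,0,0,0,255],[0,0,0.9,0,0,0,255],[0,0,0.9,0,0,0,255],[0,0,0.8,0,0,0,255],[0,0,0.45,0,0,0,255],[0,0,0.2,0,0,0,255],[0,0.15,0,0,0,0,255],[0,0.15,0,0,0,0,255],[0,0,0,0,0,0,255]]])

```text
time_s: 27.4
eef_pos: [0.5564, -0.2077, 0.3274]
eef_rot: [0.002, 0.712, 0.702, 0.001]
wrist_force: [-0.9, 0.7, 0.7]
opening: 0.002
```

Run:
```python
from h import *
c,o=snap('scene','s11');print(knob('s11'));print(o['eef_pos'])
cv2.imwrite('pics/s11c.png',cv2.resize(c['pixels'][140:290,160:360,::-1],None,fx=4,fy=4))
```

```text
(array([ 0.5863, -0.1932,  0.1651]), 97)
[ 0.55639585 -0.20773205  0.32742012]
```

View pics/s11c.png

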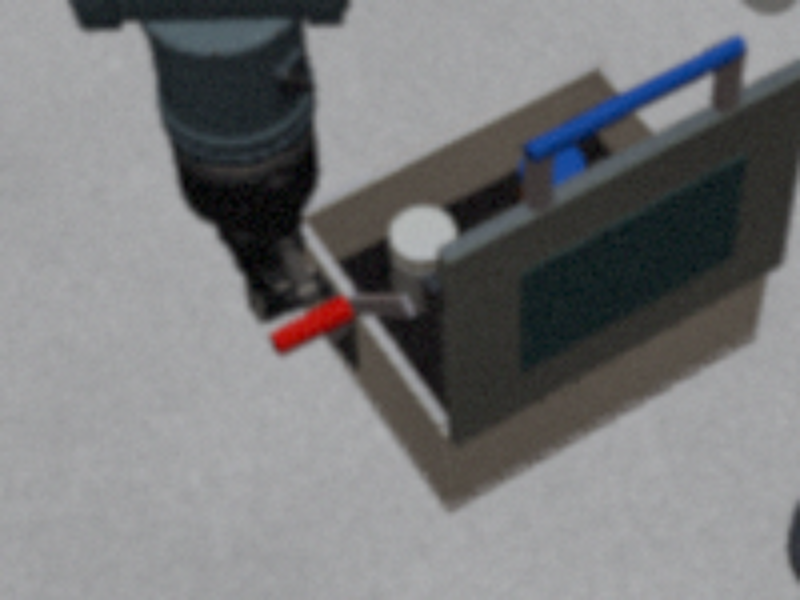

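The closed fingers stand just in front of the red knob at crop (315,320), and the blue-capped jar is in its seat at (570,165). I'll start the push.

Call:
drive_tool(commands=[[[0,0.04,0.08,0,0,0,255],[0,0.04,0.02,0,0,0,255],[0,0.04,0.02,0,0,0,255],[0,0,0,0,0,0,255]]])

```text
time_s: 27.85
eef_pos: [0.5607, -0.2075, 0.3191]
eef_rot: [-0.0, 0.712, 0.702, 0.0]
wrist_force: [-0.1, 0.8, -0.1]
opening: -0.003
```

Call:
drive_tool(commands=[[[0,0.05,0.02,0,0,0,255],[0,0.05,0.02,0,0,0,255]]])

```text
time_s: 28.05
eef_pos: [0.5651, -0.2076, 0.3165]
eef_rot: [-0.001, 0.712, 0.702, -0.001]
wrist_force: [-4.6, 0.1, -1.6]
opening: 0.002
```

Call:
drive_tool(commands=[[[0,0.05,0.03,0,0,0,255],[0,0.05,0.03,0,0,0,255]]])

```text
time_s: 28.25
eef_pos: [0.5704, -0.2076, 0.3134]
eef_rot: [-0.001, 0.712, 0.702, -0.0]
wrist_force: [-2.5, -0.1, -2.9]
opening: 0.001
```

Run:
```python
from h import *
c,o=snap('scene','s12');print(knob('s12'),o['eef_pos'],o['wrist_force'])
```

```text
(array([ 0.5965, -0.2   ,  0.1601]), 63) [ 0.57041022 -0.20764974  0.31336586] [-2.53085437 -0.11640207 -2.86186443]
```

Call:
drive_tool(commands=[[[0,0.05,0.03,0,0,0,255],[0,0.05,0.03,0,0,0,255]]])

```text
time_s: 28.5
eef_pos: [0.5764, -0.2077, 0.3117]
eef_rot: [0.001, 0.712, 0.702, 0.001]
wrist_force: [-0.6, -0.1, -0.1]
opening: 0.001
```

Call:
drive_tool(commands=[[[0,0.05,0.03,0,0,0,255]]])

```text
time_s: 28.6
eef_pos: [0.5789, -0.2078, 0.3103]
eef_rot: [0.001, 0.712, 0.702, 0.0]
wrist_force: [-1.2, -0.3, -0.5]
opening: -0.001
```

Force dropped off, so it may have snapped through. I'll check the knob.

Run:
```python
from h import *
c,o=snap('scene','s13');print(knob('s13'),o['eef_pos'],o['wrist_force'])
c,o=snap('top','t3');print(knob('t3'))
```

```text
(array([ 0.607 , -0.1981,  0.1535]), 82) [ 0.57886435 -0.2077759   0.31026179] [-1.19267955 -0.2640701  -0.51537208]
(array([ 0.5968, -0.1774,  0.1559]), 4)
```

Call:
drive_tool(commands=[[[0,0.06,0.03,0,0,0,255],[0,0.06,0.03,0,0,0,255],[0,0,0,0,0,0,255]]])

```text
time_s: 29.0
eef_pos: [0.5842, -0.2078, 0.3065]
eef_rot: [-0.0, 0.712, 0.702, -0.0]
wrist_force: [-1.7, 0.3, 2.5]
opening: 0.003
```

Call:
drive_tool(commands=[[[0,-0.2,0,0,0,0,255],[0,-0.5,0,0,0,0,255],[0,-0.2,-0.3,0,0,0,255],[0,0,-0.7,0,0,0,255],[0,0,0,0,0,0,255]]])

```text
time_s: 29.5
eef_pos: [0.5397, -0.208, 0.3616]
eef_rot: [0.004, 0.712, 0.702, 0.001]
wrist_force: [1.3, 0.4, 0.6]
opening: 0.001
```

Run:
```python
from h import *
c,o=snap('scene','s14');print(knob('s14'),o['eef_pos'],o['wrist_force'])
```

```text
(array([ 0.6054, -0.1933,  0.1534]), 95) [ 0.53969099 -0.20796817  0.36162582] [1.30667806 0.35970866 0.60683251]
```

The knob stays behind straight, so the knee has folded and holds. I'll go back to the bar.

Call:
drive_tool(commands=[[[0,0,-0.8,0,0,0,255],[0,0,-0.9,0,0,0,255],[0,0,-0.9,0,0,0,200],[0,0,-0.9,0,0,0,165],[0,0,-0.5,0,0,0,165],[0.5,0.4,0,0,0,0,165],[0.9,0.6,0,0,0,0,165],[0.9,0.6,0,0,0,0,165],[0.8,0.5,0,0,0,0,165],[0.4,0.26,0,0,0,0,165]]])

```text
time_s: 30.55
eef_pos: [0.6562, -0.0373, 0.5548]
eef_rot: [-0.001, 0.711, 0.703, 0.0]
wrist_force: [-0.2, -0.1, -0.6]
opening: 0.355
```

Call:
drive_tool(commands=[[[0,0,0,0,0,0,165],[0,0,0,0,0,0,165]]])

```text
time_s: 30.75
eef_pos: [0.655, -0.0403, 0.5552]
eef_rot: [-0.001, 0.712, 0.702, -0.001]
wrist_force: [-0.0, 0.5, -0.1]
opening: 0.351
```

Call:
drive_tool(commands=[[[0.12,0.06,0.3,0,0,0,165],[0,0,0.4,0,0,0,165],[0,0,0.3,0,0,0,165],[0,0,0.1,0,0,0,165],[0,0,0,0,0,0,210],[0,0,0,0,0,0,235],[0,0,0,0,0,0,255],[0,0,0,0,0,0,255],[0,0,0,0,0,0,255]]])

```text
time_s: 31.65
eef_pos: [0.6584, -0.0351, 0.5012]
eef_rot: [0.0, 0.712, 0.702, 0.0]
wrist_force: [5.1, -1.8, -8.8]
opening: 0.11
```

```bash
python3 - <<'E'
from h import *
from scipy.optimize import least_squares
P=np.array([(.4226,.2624),(.4308,.3186),(.4718,.4017),(.5327,.4595),(.6217,.4939),(.6443,.4967),(.661,.4975),(.6090,.4932),(.5907,.4882)])
s=least_squares(lambda a:np.hypot(P[:,0]-a[0],P[:,1]-a[1])-.2351,[.656,.26]);print(s.x,(s.fun*1e3).round(1))
s2=least_squares(lambda a:np.hypot(P[:,0]-a[0],P[:,1]-a[1])-a[2],[.656,.26,.235]);print(s2.x,(s2.fun*1e3).round(1))
E
python3 arc.py 1.55 0.05 25
```

```text
[0.65902706 0.26223185] [ 1.3 -0.  -1.6 -0.8 -0.4 -0.2  0.2  1.2  1. ]
[0.66295206 0.2580387  0.24001538] [ 0.4 -0.1 -0.9 -0.1 -0.6 -0.6 -0.5  1.3  1.2]
1.49 y -0.28 z 0.01 [-0.013   0.2347]
1.43 y -0.28 z 0.02 [-0.027   0.2335]
1.37 y -0.28 z 0.04 [-0.041   0.2315]
1.31 y -0.28 z 0.06 [-0.0548  0.2286]
1.25 y -0.27 z 0.07 [-0.0684  0.2249]
1.19 y -0.27 z 0.09 [-0.0818  0.2204]
1.13 y -0.26 z 0.11 [-0.0948  0.2151]
1.07 y -0.25 z 0.12 [-0.1076  0.209 ]
1.01 y -0.25 z 0.14 [-0.1199  0.2022]
0.95 y -0.24 z 0.15 [-0.1318  0.1946]
0.89 y -0.23 z 0.17 [-0.1432  0.1864]
0.83 y -0.22 z 0.18 [-0.1542  0.1775]
0.77 y -0.21 z 0.19 [-0.1645  0.1679]
0.71 y -0.20 z 0.20 [-0.1743  0.1577]
0.65 y -0.18 z 0.21 [-0.1834  0.147 ]
0.59 y -0.17 z 0.23 [-0.1919  0.1357]
0.53 y -0.16 z 0.24 [-0.1997  0.124 ]
0.47 y -0.14 z 0.24 [-0.2068  0.1118]
0.41 y -0.13 z 0.25 [-0.2131  0.0992]
0.35 y -0.11 z 0.26 [-0.2187  0.0862]
0.29 y -0.10 z 0.27 [-0.2235  0.0729]
0.23 y -0.08 z 0.27 [-0.2274  0.0594]
0.17 y -0.06 z 0.27 [-0.2306  0.0457]
0.11 y -0.05 z 0.28 [-0.2329  0.0318]
0.05 y -0.03 z 0.28 [-0.2344  0.0177]
```

Call:
drive_tool(commands=[[[0,-0.1,0.01,0,0,0,255],[0,-0.15,0.01,0,0,0,255],[0,-0.15,0.02,0,0,0,255],[0,-0.16,0.02,0,0,0,255]]])

```text
time_s: 32.05
eef_pos: [0.6309, -0.0346, 0.5001]
eef_rot: [0.003, 0.712, 0.702, 0.002]
wrist_force: [8.8, -0.7, -3.9]
opening: 0.11
```

Run:
```python
from h import *
c,o=snap('scene','s15');print(knob('s15'),o['eef_pos'],o['wrist_force'])
```

```text
(array([ 0.6204, -0.1943,  0.142 ]), 98) [ 0.63087114 -0.03455297  0.50009174] [ 8.77456111 -0.69076262 -3.94890641]
```

Call:
drive_tool(commands=[[[0,-0.28,0.04,0,0,0,255],[0,-0.28,0.06,0,0,0,255],[0,-0.27,0.07,0,0,0,255],[0,-0.27,0.09,0,0,0,255],[0,-0.26,0.11,0,0,0,255],[0,-0.25,0.12,0,0,0,255],[0,-0.25,0.14,0,0,0,255]]])

```text
time_s: 32.8
eef_pos: [0.5379, -0.0331, 0.4715]
eef_rot: [0.005, 0.712, 0.702, 0.003]
wrist_force: [6.3, -0.2, 5.2]
opening: 0.11
```

Call:
drive_tool(commands=[[[0,-0.24,0.15,0,0,0,255],[0,-0.23,0.17,0,0,0,255],[0,-0.22,0.18,0,0,0,255],[0,-0.21,0.19,0,0,0,255],[0,-0.2,0.2,0,0,0,255]]])

```text
time_s: 33.3
eef_pos: [0.483, -0.0324, 0.4266]
eef_rot: [0.004, 0.712, 0.702, 0.002]
wrist_force: [7.7, -0.8, 0.8]
opening: 0.11
```

Forces are low. I'll carry on lowering.

Call:
drive_tool(commands=[[[0,-0.18,0.21,0,0,0,255],[0,-0.17,0.23,0,0,0,255],[0,-0.16,0.24,0,0,0,255],[0,-0.14,0.24,0,0,0,255],[0,-0.13,0.25,0,0,0,255]]])

```text
time_s: 33.8
eef_pos: [0.4443, -0.0319, 0.3673]
eef_rot: [0.004, 0.712, 0.702, 0.002]
wrist_force: [4.8, 0.0, 5.6]
opening: 0.111
```

Call:
drive_tool(commands=[[[0,-0.11,0.26,0,0,0,255],[0,-0.1,0.27,0,0,0,255],[0,-0.08,0.25,0,0,0,255],[0,-0.05,0.2,0,0,0,255],[0,-0.03,0.15,0,0,0,255],[0,0,0,0,0,0,255]]])

```text
time_s: 34.4
eef_pos: [0.4261, -0.0321, 0.3091]
eef_rot: [0.003, 0.712, 0.702, 0.001]
wrist_force: [8.2, -3.7, -8.2]
opening: 0.109
```

Call:
drive_tool(commands=[[[0,-0.03,0.15,0,0,0,255],[0,-0.03,0.18,0,0,0,255],[0,-0.02,0.15,0,0,0,255],[0,-0.01,0.12,0,0,0,255],[0,0,0.08,0,0,0,255],[0,0,0.05,0,0,0,255]]])

```text
time_s: 35.0
eef_pos: [0.422, -0.0318, 0.2732]
eef_rot: [0.003, 0.712, 0.702, 0.002]
wrist_force: [5.6, -12.3, 3.5]
opening: 0.109
```

Call:
drive_tool(commands=[[[0,0,0.04,0,0,0,255],[0,0,0.03,0,0,0,255],[0,0,0,0,0,0,255]]])

```text
time_s: 35.3
eef_pos: [0.422, -0.0319, 0.2699]
eef_rot: [0.003, 0.712, 0.702, 0.002]
wrist_force: [4.7, -12.9, 3.1]
opening: 0.109
```

Call:
drive_tool(commands=[[[0,0,0.04,0,0,0,255],[0,0,0.04,0,0,0,255],[0,0,0,0,0,0,255]]])

```text
time_s: 35.6
eef_pos: [0.4223, -0.0332, 0.2682]
eef_rot: [0.004, 0.712, 0.703, -0.0]
wrist_force: [-8.8, -7.1, 32.1]
opening: 0.109
```

Call:
drive_tool(commands=[[[0,0,0.03,0,0,0,255],[0,0,0,0,0,0,255]]])

```text
time_s: 35.8
eef_pos: [0.4224, -0.0332, 0.268]
eef_rot: [0.004, 0.712, 0.703, -0.001]
wrist_force: [-15.4, -4.9, 48.4]
opening: 0.105
```

Call:
drive_tool(commands=[[[0,0,-0.05,0,0,0,255],[0,0,-0.01,0,0,0,255]]])

```text
time_s: 36.0
eef_pos: [0.422, -0.0332, 0.2684]
eef_rot: [0.004, 0.712, 0.702, -0.0]
wrist_force: [0.7, -9.3, 9.4]
opening: 0.108
```

Call:
drive_tool(commands=[[[0,0,0,0,0,0,210],[0,0,0,0,0,0,165],[0,0,0,0,0,0,165],[0,0,-0.4,0,0,0,165],[0,0,-0.8,0,0,0,165],[0,0,-0.9,0,0,0,165],[0.4,-0.8,-0.5,0,0,0,165],[0.8,-0.8,0,0,0,0,165],[0.9,0,0,0,0,0,165],[0.9,0,0,0,0,0,165]]])

```text
time_s: 37.0
eef_pos: [0.3464, 0.1159, 0.3949]
eef_rot: [0.001, 0.713, 0.701, 0.001]
wrist_force: [0.7, -0.1, 0.2]
opening: 0.353
```

Run:
```python
from h import *
print(ctrl.get_obs()['eef_pos'])
c,o=snap('scene','s16');print(knob('s16'),knob('s0'))
snap('top','t4')
for f in ('t0','t4','s0','s16'):
    px,W=cloud(f);p=px.astype(int)
    m=(p[...,2]>90)&(p[...,0]<90)&(p[...,2]>p[...,1]+40)&(abs(W[...,0]-.43)<.06)&(abs(W[...,1]+.03)<.08)&(W[...,2]>.06)
    L=(abs(W[...,0]-.5)<.02)&(abs(W[...,1]+.03)<.08)&(W[...,2]>.09)
    print(f,np.median(W[m],0).round(4),m.sum(),'lid front z',W[L][:,2].mean().round(4),L.sum())
cv2.imwrite('pics/s16c.png',cv2.resize(c['pixels'][110:290,180:420,::-1],None,fx=3,fy=3))
```

```text
[0.34638673 0.11589316 0.3948867 ]
(array([ 0.6157, -0.1939,  0.1465]), 88) (array([ 0.6151, -0.1934,  0.1467]), 89)
t0 [ 0.4217 -0.0273  0.1101] 165 lid front z 0.111 915
t4 [ 0.4216 -0.0285  0.1102] 170 lid front z 0.1114 915
s0 [ 0.4269 -0.0324  0.1095] 140 lid front z 0.1104 772
s16 [ 0.4266 -0.0329  0.1097] 136 lid front z 0.1105 790
```

View pics/s16c.png

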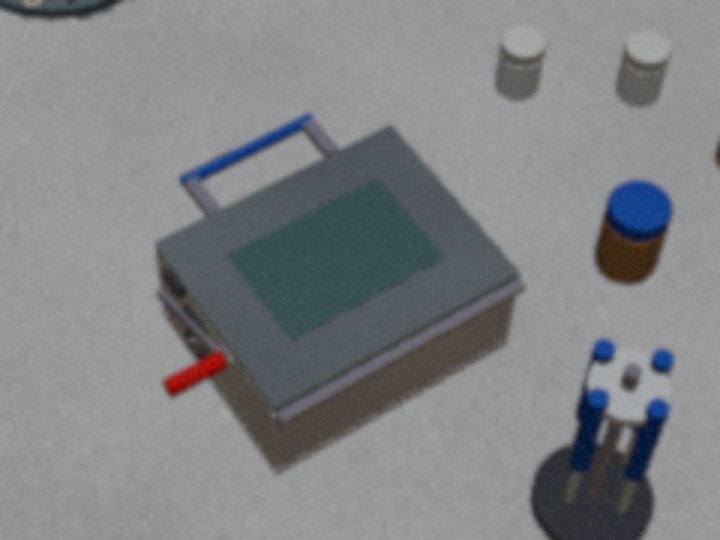

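The lid is shut: bar and lid heights match the starting picture within about 0.5 mm, and the knob is back at its starting place. The arm is clear of everything, so I'll hand in.

```bash
python3 -c "
from bench import ctrl
print(ctrl.hand_in())"
```

```text
the job is handed in; nothing more can be done
None
```

I carried out all the steps in the order asked, and handed the job in at about 37 s of the 72 s limit.

**What I did**
- **Locking the brace:** I raised the lid until the brace came taut, at about 1.58 rad. I then eased it back about 0.3 rad until the brace locked.
- **Loading the jar:** The smallest amber jar with a blue cap went into the empty seat.
- **Folding the knee:** I lifted the lid again until the brace came taut and left it about 0.03 rad below that. I nudged the red knob rearwards and the knee stayed folded. Then I lowered the lid until it was shut.

**What the checks showed**
- **Jar:** Before closing, its cap was within about 1 mm of the seat centre and its top at the seated height. I did not see it again after the lid closed.
- **Brace forces:** The pull at the bar peaked at about 17 N while taut. The highest push I read on the knob was about 5 N.
- **Lid shut:** Bar, lid and knob positions match the first picture within about 1 mm (heights within 0.5 mm), and the arm was touching nothing.
- **Other glassware:** I saw nothing disturbed in the pictures, but I did not measure every piece at the end.

**What was less clean**
- The wrist read about 48 N for a moment as I seated the lid on the rim. The brace was already folded by then, and the force built up gradually in small steps rather than as a slam. It came from the fingers on the bar, but it was more than needed.
- The wrist read about 21 N briefly as the jar met the seat floor, so that contact was also firmer than needed.

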